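# Slide the spill tray home under the bench shelf

## Task

Slide the black spill tray, with its jar standing in it, along the bench and down the guided lane under the low shelf until it is fully home against the end stops and its fin has snapped into the sprung clip. Do not lift the tray off the bench, do not tip the jar, and leave the other bottles and the stapler alone.

Things in the scene. Friction and masses are not known exactly. Their poses are not given: they have to be found in the camera images.
- dock: Fixed lane on the bench. Origin on the bench where the tray's origin lies when fully home; x is the direction the tray goes in. Two white lane walls, 30 mm high, inner faces at y = +-68 mm, run from x = -35 to 60. White end stops, 30 mm high, faces at x = 60, leave a 40 mm gap in the middle for the tray's fin.
- mouth (a point): Middle of the lane's flared mouth, at the dock's x = -80 mm, 30 mm above the bench. From here the inner width narrows evenly from about 176 mm to 136 mm at x = -35. Axes as the dock's.
- shelf_edge (a point): Middle of the near top edge of the brown shelf board over the lane, at the dock's x = -8 mm. The board reaches from x = -8 to 68 mm and y = +-125 mm, underside 95 mm and top 110 mm above the bench; its two posts are at y = +-93 to 113 mm, x = 5 to 55 mm. Axes as the dock's.
- clip (a point): Top middle of the sprung clip behind the end stops, at the dock's x = 84 mm, 30 mm above the bench: two upright steel rollers, 16 mm across, 26 mm high, 4 mm apart at rest, that part sideways. Pressing the bead in takes roughly 8 to 15 N along x, the tray's drag included, over the last 15 mm before home; then the tray meets the end stops. Axes as the dock's.
- jaw_left (a joint): Left jaw (dock's +y) of the sprung clip: how far it has been pushed outward, m; 0 at rest, about 0.003 as the bead passes, about 0.001 with the fin seated; limit 0.010.
- jaw_right (a joint): Right jaw (dock's -y) of the sprung clip: as the left one, outward toward -y.
- tray: Loose spill tray of smooth black plastic, about 0.35 kg, open on top: 120 mm along x, 130 mm along y, walls 30 mm high and 5 mm thick, floor 5 mm. Origin: centre of the underside; its +x end goes into the lane first. It starts before the lane's mouth, pointing in, 120 to 145 mm short of home, up to 10 mm aside and 0.1 rad askew.
- front_plate (a point): On the outer face of the upright front plate at the tray's -x end, a good face to push on: 68 mm from the tray's origin, 25 mm above its underside. The plate is 110 mm wide (y), 8 mm thick and reaches 46 mm above the bench. Axes as the tray's.
- bead (a point): Top of the bead at the end of the tray's fin, 90 mm along x from the tray's origin, 28 mm above its underside. The upright fin is 5 mm thick and 24 mm high; the bead is an upright rod 10 mm thick. Axes as the tray's.
- jar: White jar with blue cap, 58 mm across, 65 mm high, about 0.22 kg, standing loose in the tray; origin at the centre of its underside, z up.
- bottle_a: Bystander: bottle 70 mm across, 130 mm high, on the bench to the left of the dock; origin at the centre of its underside.
- bottle_b: Bystander: bottle 60 mm across, 110 mm high, on the bench to the right of the dock; origin at the centre of its underside.
- shelf_jar: Bystander: small jar 48 mm across, 60 mm high, standing on the dock's shelf board; origin at the centre of its underside.
- bottle_c: Bystander: bottle 80 mm across, 150 mm high, on the left of the bench; origin at the centre of its underside.
- bottle_d: Bystander: amber bottle 60 mm across, 120 mm high, on the left of the bench; origin at the centre of its underside.
- bottle_e: Bystander: bottle 70 mm across, 100 mm high, black cap, on the right of the bench; origin at the centre of its underside.
- stapler: Bystander: black stapler 130 mm long, 44 mm high, on the right of the bench; origin at the centre of its underside.
There are look-alikes about, which are no part of the job. What is shaped like the jar but brown or yellow is not meant.

How it is judged:
At the end, for the whole second after the job is handed in: Tray flat and fully home (within 4 mm along the lane, 6 mm across, 4 mm of the bench, square to 0.07 and level to 0.05 rad), each jaw open under 6 mm, jar upright (0.15 rad) on the tray floor (base under 10 mm up, within 55 mm of its centre), both still (under 0.02 m/s) (x of tray in the frame of dock between -0.004 and 0.004 m and y of tray in the frame of dock between -0.006 and 0.006 m and z of tray in the frame of dock below 0.004 m and angle between the x axis of tray and the x axis of dock, either way round below 0.07 rad and angle between tray's own z axis and vertical below 0.05 rad and value of joint each of jaw_left, jaw_right below 0.006 m and angle between jar's own z axis and vertical below 0.15 rad and z of jar in the frame of tray below 0.01 m and horizontal distance between jar and tray below 0.055 m and linear speed of each of tray, jar below 0.02 m/s); the robot touches nothing.
It fails at once if the tray is lifted more than 20 mm off the bench or tipped by more than 0.25 rad (height (world z) of tray above 0.02 m or angle between tray's own z axis and vertical above 0.25 rad).
It fails at once if the jar is tipped by more than 0.5 rad (angle between jar's own z axis and vertical above 0.5 rad).
It fails at once if another bottle or the stapler is moved more than 30 mm or a bottle is knocked over (distance of any of bottle_a, bottle_b, shelf_jar, bottle_c, bottle_d, bottle_e, stapler from where it was at the start of the episode above 0.03 m or angle between any of bottle_a, bottle_b, shelf_jar, bottle_c, bottle_d, bottle_e's own z axis and vertical above 0.5 rad).
It also fails if it takes over 38 s, if anything falls off the work surface, if the arm or the gripper's body presses on something with over 40 N, if the wrist force passes 120 N, or if a joint passes its speed limit or range.

## Robot

A 6-joint arm with a two-finger parallel gripper is mounted at the origin on the work surface. World frame = base frame: x ahead of the robot, y to its left, z up, the work surface at z = 0. Lengths are in m, angles in rad, forces in N, time in s.
With the tool pointing down it reaches from about 0.35 to 0.975 m from the base axis. Payload 4.9 kg.
Tool frame: the origin (TCP) lies at the very end of the fingers, on their centre line; the grasp point (between the pads) lies 19 mm behind it; y points along the fingers, z is the direction in which the jaws open and shut, and the axes are right-handed (so a half turn about y gives the same grasp; the last joint's range is limited). The gripper opens to 85 mm and grips with 20 to 120 N. Pads are 22 mm wide; open, the fingers measure 114 mm over their backs; the gripper's body (76 mm by 85 mm) begins 54 mm behind the grasp point. The pads swing forward as they close: fully open they stand 13 mm farther back than shut.
Start: joints at [-1.219, 0.053, 1.613, -0, 1.476, -0.119], TCP at [0.283, -0.557, 0.2] pointing down, gripper open.
Joint ranges: [-3.01, 3.01], [-1.01, 2.22], [0.06, 2.58], [-1.02, 4.17], [0.09, 2.62], [-3.14, 3.14]. Speed limits (rad/s): [2.57, 2.57, 3.14, 3.14, 3.14, 3.14].

## Interface

Orientations are given as a rotation vector (axis times angle).
In Python, from station import monitor, viewer, ticket gives the robot as it stands.
- The arm moves only by the tool servo_tool, never from a script. Its argument "commands" is one flat list of numbers, 7 for each row, row after row: the turn, a rotation vector about the tool's x, y, z in rad, then the shift along the tool's x, y, z in cm, then the opening, from 0 (shut) to 1 (fully open). In form: [rx, ry, rz, dx, dy, dz, claw, rx, ry, rz, dx, dy, dz, claw, ...]. A call has 1 to 20 rows; each row shifts and turns the pose as measured when the row begins, along the tool's axes as they then stand; what a row does not reach is not made up. A row lasts 1/10 s, in which the tool goes at most 50 mm and 8.59 degrees, less where a joint would pass 70% of its speed; a pose out of reach is approached as far as the arm can. A call is refused whole if a number of a shift passes 5 or a number of a turn 0.15, either way. A call with a gripper value outside its range is refused whole. The fingers move at their own pace and stop on an object; "grip_force" is the grip in N (left out, the last holds). Time passes only in rows, so rows that do not move let the fingers close. It gives the time, the measured TCP pose, the force and the opening at its end, in the units of the state.
- monitor.get_obs(): the state, without advancing time (a new reading comes with each control period).
- viewer.get_image(name): name is "scene" or "top" or "wrist"; returns a dict with "frame" (384x512x3 uint8, red, green, blue), "depth" (384x512 float32, m along the optical axis (not along the pixel's ray), 0 where there is no reading), "camera_matrix" (3x3 intrinsics, pixels), "cam_to_world" (4x4, takes a point from camera to world coordinates). Camera axes: x right, y down, z forward; pixel columns grow to the right and rows downward; lengths in m; the calibration is good to about 2 mm. The wrist camera is an equidistant fisheye: a pixel r from the principal point sees the ray r / f radians off the axis. A picture is of the moment at which its call begins.
- ticket.finish_job(): hands the job in, once; it reports no verdict.
The state is a dict: "t": time; "q": joint angles; "dq": joint speeds; "effort": joint torques, N m; "tool_pos": TCP position; "tool_rot": TCP orientation; "contact_force": force on the tool from outside, world axes, zero at the start; "wrist_torque": the same for the moment, N m; "opening": finger opening in m.
Only numpy, scipy, OpenCV 4.12 (cv2) and the standard library are available. Lean on these libraries where they do the work, as an engineer would, in place of code of your own. Each camera call takes 0.05 s, during which the arm holds its last target.

## Working session

There is one attempt and no reset: what is moved stays moved. The work goes in short steps, Python scripts to look and compute and a tool call to move; the robot and the scene stay as the last step left them, time stands still between calls to the robot, and variables do not carry over. Pictures are saved under pics/ and viewed, and the job is handed in when it is done.

Besides the shell and the picture viewer there is one more tool, called after "Emit:" as name(argument=value, ...) on one line, values as JSON. servo_tool: Moves the arm, as the interface text tells. Its arguments: {"type":"object","properties":{"commands":{"type":"array","items":{"type":"number"}},"grip_force":{"type":"number"}},"required":["commands"]}

```bash
mkdir -p pics
python3 - <<'E'
from station import monitor, viewer
import cv2,numpy as np
o=monitor.get_obs();print(o['t'],o['tool_pos'],o['tool_rot'],o['contact_force'],o['opening'])
for n in['scene','top']:
    d=viewer.get_image(n);np.savez(f'{n}0.npz',**d)
    cv2.imwrite(f'pics/{n}0.png',cv2.cvtColor(d['frame'],cv2.COLOR_RGB2BGR))
    print(n,d['camera_matrix'],d['cam_to_world'])
E
```

```text
0.0 [ 0.2832727  -0.55634365  0.19914229] [-0.47017939  1.96134102 -1.9571361 ] [ 0.15876626  0.42187406 -0.4430306 ] 0.08598355935022327
scene [[463.32823839   0.         257.25358832]
 [  0.         463.32823839 191.07469611]
 [  0.           0.           1.        ]] [[ 0.24155193  0.56762481 -0.78705447  1.62187941]
 [ 0.97023288 -0.15576891  0.18542977 -0.24149052]
 [-0.01734408 -0.80841705 -0.58835454  0.84931688]
 [ 0.          0.          0.          1.        ]]
top [[429.83206616   0.         253.7702213 ]
 [  0.         429.83206616 194.07251518]
 [  0.           0.           1.        ]] [[-2.19036905e-02 -9.95738349e-01  8.95844232e-02  4.60756447e-01]
 [-9.99542203e-01  2.36814666e-02  1.88300747e-02  6.48108142e-04]
 [-2.08713180e-02 -8.91309636e-02 -9.95801215e-01  1.53490873e+00]
 [ 0.00000000e+00  0.00000000e+00  0.00000000e+00  1.00000000e+00]]
```

View pics/scene0.png

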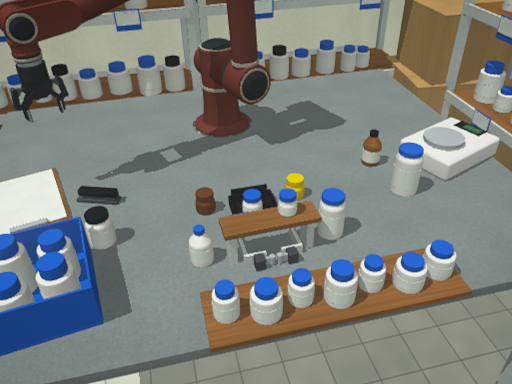

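View pics/top0.png

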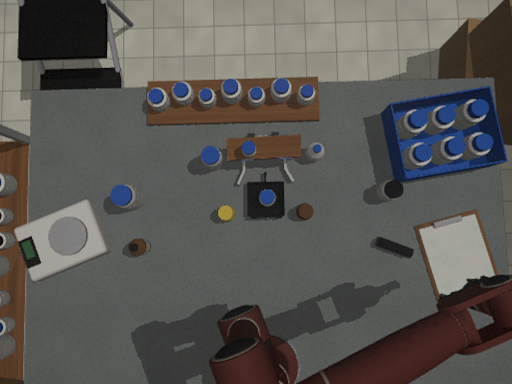

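The top view shows the black tray at about (266,200) with the blue-capped jar at (267,198). The brown (305,212) and yellow (225,213) look-alikes stand beside it, and the brown shelf board is at (263,148). I'll enlarge this area.

Run:
```python
import cv2,numpy as np
d=np.load('top0.npz');f=cv2.cvtColor(d['frame'],cv2.COLOR_RGB2BGR)
c=f[125:235,195:335];c=cv2.resize(c,None,fx=5.4,fy=5.4,interpolation=cv2.INTER_CUBIC);c=cv2.convertScaleAbs(c,alpha=1.6,beta=15)
cv2.imwrite('pics/topcrop.png',c)
d=np.load('scene0.npz');f=cv2.cvtColor(d['frame'],cv2.COLOR_RGB2BGR)
c=f[160:280,180:360];c=cv2.resize(c,None,fx=4.4,fy=4.4,interpolation=cv2.INTER_CUBIC)
cv2.imwrite('pics/scenecrop.png',c)
```

```text
(no output)
```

View pics/topcrop.png

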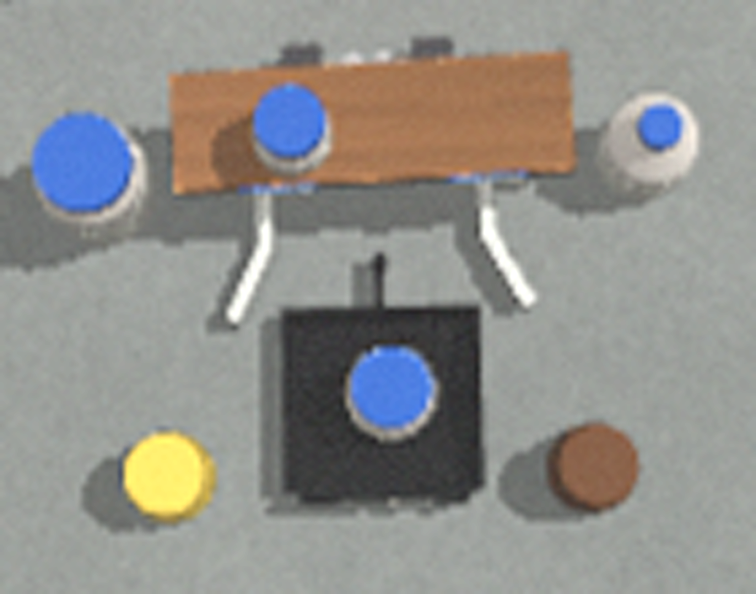

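View pics/scenecrop.png

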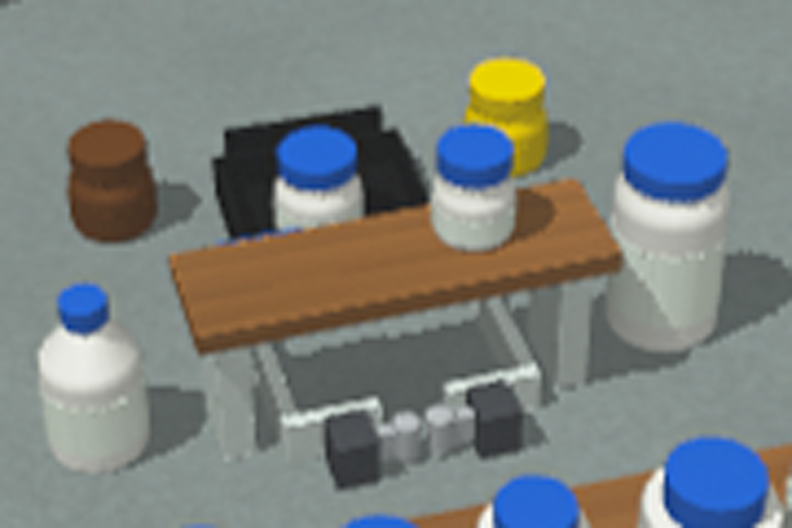

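The enlarged crop confirms the tray: the fin points toward the lane (380,260 in the crop), the front plate is along the bottom edge (380,500), and the white jar with the blue cap is inside. The board and the flared lane walls are clearly visible. Next I'll measure them.

```bash
cat > h.py <<'E'
import cv2,numpy as np
def ray(d,uv,z):
    K=d['camera_matrix'];T=d['cam_to_world'];uv=np.atleast_2d(uv).astype(float)
    r=np.c_[(uv-[K[0,2],K[1,2]])/[K[0,0],K[1,1]],np.ones(len(uv))]@T[:3,:3].T
    s=(z-T[2,3])/r[:,2];return (T[:3,3]+s[:,None]*r)
def big(m,lo=0):
    cs,_=cv2.findContours(m.astype(np.uint8),cv2.RETR_EXTERNAL,cv2.CHAIN_APPROX_NONE)
    return max(cs,key=cv2.contourArea)
E
python3 - <<'E'
from h import *
d=dict(np.load('top0.npz'));f=d['frame'];hsv=cv2.cvtColor(f,cv2.COLOR_RGB2HSV)
win=np.zeros(f.shape[:2],bool);win[130:162,222:305]=1
b=(hsv[...,0]<20)&(hsv[...,1]>80)&win
c=big(b).reshape(-1,2)
P=ray(d,c,.11)[:,:2].astype(np.float32)
r=cv2.minAreaRect(P);print('board',r,cv2.boxPoints(r))
win[:]=0;win[160:225,240:292]=1
k=(f.max(2)<50)&win
c=big(k).reshape(-1,2);print(c.min(0),c.max(0))
P=ray(d,c,.03)[:,:2].astype(np.float32)
r=cv2.minAreaRect(P);print('tray raw',r,cv2.boxPoints(r))
# body w/o fin
k2=cv2.morphologyEx(k.astype(np.uint8),cv2.MORPH_OPEN,np.ones((9,9)))
P=ray(d,big(k2).reshape(-1,2),.03)[:,:2].astype(np.float32)
r=cv2.minAreaRect(P);print('tray body',r,cv2.boxPoints(r))
jm=(hsv[...,0]>100)&(hsv[...,0]<130)&(hsv[...,1]>120)&win&(np.arange(384)[:,None]>180)
c=big(jm);print('jar',ray(d,c.reshape(-1,2).mean(0),.065), cv2.minEnclosingCircle(c))
# depth-derived cloud of region
H,W=f.shape[:2];u,v=np.meshgrid(np.arange(W),np.arange(H));K=d['camera_matrix'];Z=d['depth']
X=np.stack([(u-K[0,2])/K[0,0]*Z,(v-K[1,2])/K[1,1]*Z,Z],-1)@d['cam_to_world'][:3,:3].T+d['cam_to_world'][:3,3]
np.save('cloud.npy',X)
print('bench z',np.median(X[230:260,240:290,2]))
# white wall pixels
w=(f.min(2)>170)&(np.abs(X[...,2]-.03)<.008);w[:155]=0;w[190:]=0;w[:,:225]=0;w[:,305:]=0
n,l,s,ce=cv2.connectedComponentsWithStats(w.astype(np.uint8))
for i in range(1,n):
    if s[i,4]>10:
        p=np.argwhere(l==i)[:,::-1];q=ray(d,p,.03);a=q[q[:,0].argmin()];print('wall',s[i],'tip',a, p[q[:,0].argmin()])
for vv in range(160,226,2): print(vv,np.round(X[vv,252:284:6,2],3),f[vv,252:284:6].max(1))
E
```

```text
board ((0.7467635273933411, -0.00805056095123291), (0.07656300067901611, 0.2498433142900467), 1.9983927011489868) [[ 0.7041491   0.11546018]
 [ 0.71286154 -0.13423118]
 [ 0.7893779  -0.13156131]
 [ 0.7806655   0.11813006]]
[247 172] [284 218]
tray raw ((0.5922454595565796, -0.01177668571472168), (0.12953920662403107, 0.16231794655323029), 88.82513427734375) [[ 0.5097755  -0.0748686 ]
 [ 0.6720593  -0.07819674]
 [ 0.6747154   0.05131523]
 [ 0.5124316   0.05464337]]
tray body ((0.5763599872589111, -0.00976429134607315), (0.1264173537492752, 0.1233067512512207), 88.70171356201172) [[ 0.51329035 -0.07155983]
 [ 0.6365654  -0.07435365]
 [ 0.6394296   0.05203125]
 [ 0.5161546   0.05482507]]
jar [[ 0.58586716 -0.01607341  0.065     ]] ((266.6891784667969, 196.06756591796875), 7.435850620269775)
bench z 0.0008006659130268545
160 [ 0.109  0.001 -0.003 -0.004 -0.003  0.001] [80 62 60 62 60 58]
162 [-1.000e-03  8.000e-03  4.000e-03 -1.000e-03  1.535e+00  1.000e-03] [59 62 63 64 63 60]
164 [-0.006 -0.003  0.003  0.007  0.004  0.007] [64 63 61 61 58 60]
166 [-0.001 -0.001 -0.002  0.002  0.001  0.
[... 1236 characters left out ...]
0.002 0.012 0.039 0.047 0.004 0.007] [ 29  26  81 104  26  24]
206 [0.01  0.006 0.006 0.011 0.002 0.006] [28 23 21 28 27 23]
208 [0.004 0.003 0.007 0.013 0.01  0.007] [29 30 32 32 28 23]
210 [0.01  0.008 0.007 0.003 0.009 0.001] [30 30 27 29 29 22]
212 [0.007 0.007 0.001 0.009 0.005 0.003] [32 29 29 30 31 22]
214 [0.001 0.006 0.003 0.003 0.009 0.03 ] [28 28 27 28 29 24]
216 [0.048 0.043 0.047 0.052 0.049 0.001] [28 30 30 26 29 64]
218 [0.052 0.047 0.043 0.033 0.007 0.008] [42 56 55 63 47 90]
220 [ 0.001  0.002 -0.004 -0.004  0.005  0.005] [78 76 77 96 96 92]
222 [ 0.005 -0.001 -0.003  0.     0.005 -0.002] [91 93 93 93 95 95]
224 [ 0.001  0.002 -0.004  0.003 -0.001  0.008] [93 94 92 92 93 94]
```

Run:
```python
from h import *
from scipy.spatial.transform import Rotation as R
from station import monitor
d=dict(np.load('top0.npz'));f=d['frame'];g=f.max(2).astype(float);hsv=cv2.cvtColor(f,cv2.COLOR_RGB2HSV)
# subpixel tray side edges: crossing of 58 from inside outward
def fit(P,ax):
    c=np.polyfit(P[:,ax],P[:,1-ax],1);r=P[:,1-ax]-np.polyval(c,P[:,ax]);k=abs(r)<2*r.std()+1e-4
    return np.polyfit(P[k,ax],P[k,1-ax],1)
def cross(line,th=58):
    i=np.argmax(line>th);return i-1+(th-line[i-1])/(line[i]-line[i-1])
L=[];Rr=[]
for v in range(185,213):
    L.append((256-cross(g[v,256:235:-1]),v)); Rr.append((276+cross(g[v,276:300]),v))
F=[]
for u in list(range(251,261))+list(range(269,281)):
    F.append((u,186-cross(g[186:170:-1,u])))
L,Rr,F=[ray(d,x,.03)[:,:2] for x in(L,Rr,F)]
for n,x,a in(('L',L,0),('R',Rr,0),('F',F,1)):
    c=fit(x,a);print(n,c,'at mid',np.polyval(c,.58 if a==0 else -.011))
print('bead',ray(d,[(264.5,172)],.028))
for n,lo,hi in(('brown',(5,18),0),('yellow',(22,32),0)):
    m=(hsv[...,0]>=lo[0])&(hsv[...,0]<=lo[1])&(hsv[...,1]>90);m[:200]=0;m[230:]=0;m[:,:210]=0;m[:,320:]=0
    print(n,ray(d,big(m).reshape(-1,2).mean(0),.065))
o=monitor.get_obs();print(R.from_rotvec(o['tool_rot']).as_matrix())
```

```text
L [-0.00591251  0.05942361] at mid 0.05599435529205136
R [ 7.55650597e-05 -7.58416585e-02] at mid -0.07579783072261916
F [0.00696631 0.64035804] at mid 0.640281414036829
bead [[ 0.6737384  -0.01050056  0.028     ]]
brown [[ 0.53079107 -0.14344681  0.065     ]]
yellow [[0.53080548 0.12573665 0.065     ]]
[[-8.91198152e-01 -6.83871342e-04  4.53613696e-01]
 [-4.53614175e-01  1.74776723e-03 -8.91196457e-01]
 [-1.83347438e-04 -9.99998239e-01 -1.86782066e-03]]
```

Emit:
servo_tool(commands=[0,0.11,0,0,0,0,0.6,0,0.11,0,0,0,0,0.6,0,0.11,0,0,0,0,0.6,0,0.11,0,0,0,0,0.6,0,0,0,-1.5,0,-3.8,0.6,0,0,0,-1.5,0,-3.8,0.6,0,0,0,-1.5,0,-3.8,0.6,0,0,0,-1.5,0,-3.8,0.6,0,0,0,-1.5,0,-3.8,0.6,0,0,0,-1.5,0,-3.8,0.6,0,0,0,-1.5,0,-3.8,0.6,0,0,0,-1.5,0,-3.8,0.6,0,0,0,-1.5,0,-3.8,0.6,0,0,0,-1.5,0,-3.8,0.6,0,0,0,-1.5,0,-3.8,0.6,0,0,0,-1.5,0,-3.8,0.6,0,0,0,0,0,0,0.6])

```text
t: 1.8
tool_pos: [0.46, -0.0776, 0.1924]
tool_rot: [0.016, -2.238, 2.204]
contact_force: [0.1, -0.1, 0.1]
opening: 0.0513
```

```bash
cat > st.py <<'E'
from h import *
from scipy.spatial.transform import Rotation as R
from station import monitor
o=monitor.get_obs();M=R.from_rotvec(o['tool_rot']).as_matrix()
print('t',o['t'],'pos',np.round(o['tool_pos'],4),'F',np.round(o['contact_force'],2),'tau',np.round(o['wrist_torque'],2),'open',round(o['opening'],4))
y=M[:,2]*-1;print('yaw(dock-x dir of tool)',np.arctan2(-y[0],y[1]),'down',M[:,1].round(4))
yaw=.035;ux=np.array([np.cos(yaw),np.sin(yaw)]);uy=np.array([-ux[1],ux[0]]);p=o['tool_pos'][:2]-[.7168,-.0091]
print('tool in dock',(p@ux).round(4),(p@uy).round(4))
E
python3 st.py
```

```text
t 1.8 pos [ 0.46   -0.0776  0.1924] F [ 0.06 -0.08  0.15] tau [ 0.04  0.03 -0.03] open 0.0513
yaw(dock-x dir of tool) 0.007031995396150572 down [-0.0074  0.0151 -0.9999]
tool in dock -0.2591 -0.0595
```

Emit:
servo_tool(commands=[0,-0.028,0,-1.2,0,-3.1,0.6,0,0,0,-1.2,0,-3.1,0.6,0,0,0,0,0,0,0.6,0,0,0,0,3,0,0.6,0,0,0,0,3,0,0.6,0,0,0,0,3,0,0.6,0,0,0,0,3,0,0.6,0,0,0,0,0,0,0.6])

```text
t: 2.6
tool_pos: [0.4806, -0.0171, 0.0686]
tool_rot: [-0.048, 2.219, -2.196]
contact_force: [-1.5, 1.2, -0.9]
opening: 0.0514
```

```bash
python3 st.py
python3 - <<'E'
from station import viewer
import cv2,numpy as np
d=viewer.get_image('scene');f=cv2.cvtColor(d['frame'],cv2.COLOR_RGB2BGR)
cv2.imwrite('pics/s1.png',cv2.resize(f[120:270,170:370],None,fx=3.6,fy=3.6,interpolation=cv2.INTER_CUBIC))
E
```

```text
t 2.6 pos [ 0.4806 -0.0171  0.0686] F [-1.5   1.21 -0.88] tau [-0.03  0.02 -0.1 ] open 0.0514
yaw(dock-x dir of tool) 0.03504920223604669 down [-0.0086  0.0103 -0.9999]
tool in dock -0.2363 0.0003
```

View pics/s1.png

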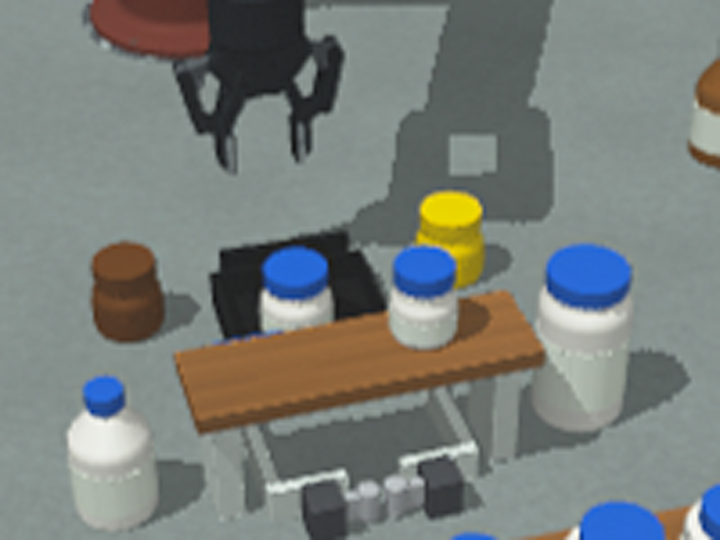

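The tool is behind the front plate, centred, with fingers level with the plate and clear of the brown and yellow jars. I'll go down and close in gently.

Emit:
servo_tool(commands=[0,0,0,0,2,-0.2,0.6,0,0,0,0,2,-0.1,0.6,0,0,0,0,1.4,0,0.6,0,0,0,0,0,0,0.6,0,0,0,-0.5,0,0,0.6,0,0,0,-0.4,0,0,0.6,0,0,0,-0.4,0,0,0.6,0,0,0,0,0,0,0.6])

```text
t: 3.45
tool_pos: [0.506, -0.0188, 0.0289]
tool_rot: [-0.018, 2.202, -2.193]
contact_force: [-0.8, 1.1, -0.0]
opening: 0.0512
```

```bash
python3 st.py
```

```text
t 3.45 pos [ 0.506  -0.0188  0.0289] F [-0.83  1.14 -0.03] tau [-0.01 -0.02 -0.07] open 0.0512
yaw(dock-x dir of tool) 0.03182549273127883 down [ 0.0152  0.0043 -0.9999]
tool in dock -0.2111 -0.0023
```

Emit:
servo_tool(commands=[0,0,0,0.5,0.3,-0.2,0.6,0,0,0.01,0.2,0.5,-0.3,0.6,0,0,0,0,0.4,0,0.6,0,0,0,0,0,0,0.6])

```text
t: 3.85
tool_pos: [0.4985, -0.0133, 0.0163]
tool_rot: [-0.006, 2.197, -2.187]
contact_force: [0.1, 0.1, 0.1]
opening: 0.0511
```

```bash
python3 st.py
cat > pic.py <<'E'
import sys
from station import viewer
import cv2,numpy as np
n=sys.argv[1]
a=viewer.get_image('scene');b=viewer.get_image('top');np.savez(f'top_{n}.npz',**b)
A=cv2.resize(a['frame'][120:270,190:340],(480,480),interpolation=cv2.INTER_CUBIC)
B=cv2.resize(b['frame'][130:260,215:315],(320,416),interpolation=cv2.INTER_CUBIC);B=cv2.convertScaleAbs(B,alpha=1.6,beta=15)
B=cv2.copyMakeBorder(B,0,64,0,0,cv2.BORDER_CONSTANT)
cv2.imwrite(f'pics/{n}.png',cv2.cvtColor(np.hstack([A,B]),cv2.COLOR_RGB2BGR))
E
python3 pic.py c1
```

```text
t 3.85 pos [ 0.4985 -0.0133  0.0163] F [0.15 0.09 0.06] tau [-0.    0.01 -0.03] open 0.0511
yaw(dock-x dir of tool) 0.03230049050834659 down [ 0.0265  0.0046 -0.9996]
tool in dock -0.2183 0.0034
```

View pics/c1.png

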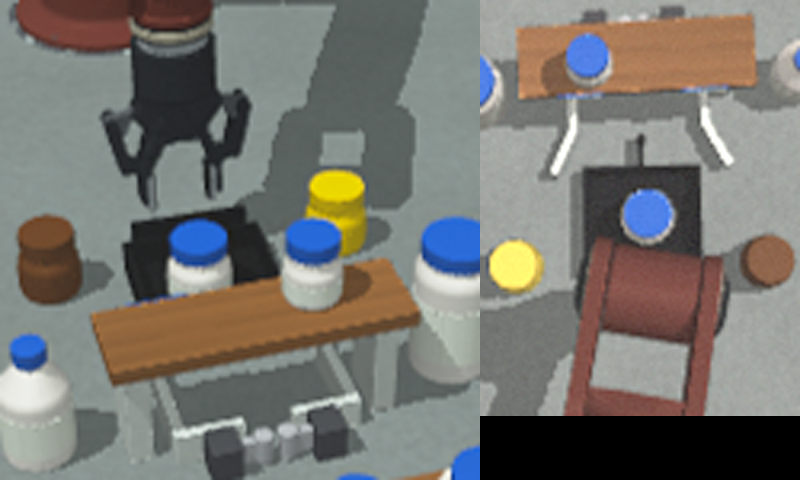

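Run:
```python
from h import *
from station import viewer
d=dict(np.load('scene0.npz'))
T=np.linalg.inv(d['cam_to_world']);K=d['camera_matrix']
for p in[(.4985,-.0133,.016),(.4985,.02,.016),(.4985,-.047,.016),(.5115,.045,.046),(.5115,-.065,.046)]:
    c=T[:3,:3]@p+T[:3,3];q=K@c;print(p,(q[:2]/q[2]).round(1), 'crop',((q[:2]/q[2]-[190,120])*3.2).round())
w=viewer.get_image('wrist');cv2.imwrite('pics/w1.png',cv2.cvtColor(w['frame'],cv2.COLOR_RGB2BGR))
a=viewer.get_image('scene');cv2.imwrite('pics/s2.png',cv2.cvtColor(cv2.resize(a['frame'][150:220,215:305],None,fx=8,fy=8,interpolation=cv2.INTER_CUBIC),cv2.COLOR_RGB2BGR))
```

```text
(0.4985, -0.0133, 0.016) [245.6 191.2] crop [178. 228.]
(0.4985, 0.02, 0.016) [256.2 189.5] crop [212. 223.]
(0.4985, -0.047, 0.016) [234.9 193. ] crop [144. 233.]
(0.5115, 0.045, 0.046) [265.1 182.6] crop [240. 200.]
(0.5115, -0.065, 0.046) [229.4 188.3] crop [126. 218.]
```

View pics/w1.png

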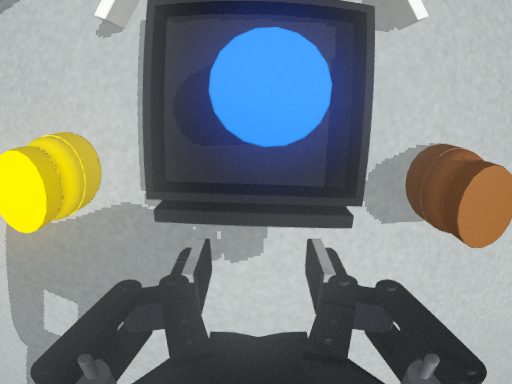

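View pics/s2.png

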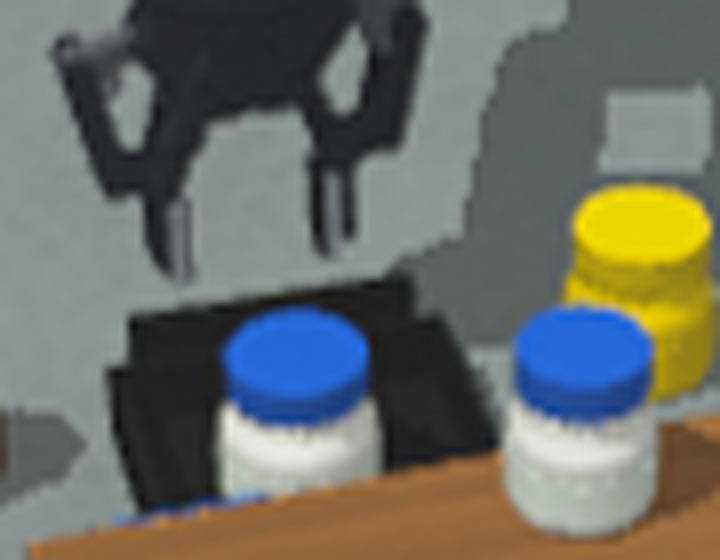

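Run:
```python
from h import *
from station import viewer
d=viewer.get_image('scene');Z=d['depth'];K=d['camera_matrix'];T=d['cam_to_world']
def X(u,v):
    z=Z[v,u];return (T[:3,:3]@(np.array([(u-K[0,2])/K[0,0],(v-K[1,2])/K[1,1],1])*z)+T[:3,3]).round(3)
for u in(236,237,238,255,256,257):
    for v in range(176,192,1): print(u,v,X(u,v),d['frame'][v,u])
print('plate');
for u in (240,248,256,262):
    for v in range(183,194): print(u,v,X(u,v))
```

```text
236 176 [ 0.509 -0.043  0.085] [ 97 104 104]
236 177 [ 0.509 -0.043  0.081] [ 96 103 104]
236 178 [ 0.511 -0.043  0.079] [ 95 101 103]
236 179 [ 0.514 -0.044  0.077] [84 90 91]
236 180 [ 0.505 -0.043  0.068] [84 90 91]
236 181 [ 0.508 -0.043  0.066] [82 87 89]
236 182 [ 0.504 -0.043  0.059] [75 81 83]
236 183 [ 0.509 -0.044  0.059] [72 77 79]
236 184 [ 0.506 -0.043  0.054] [90 96 98]
236 185 [ 0.43  -0.03  -0.004] [121 130 128]
236 186 [ 0.435 -0.031 -0.004] [137 148 144]
236 187 [ 0.443 -0.033 -0.003] [140 151 147]
236 188 [ 0.454 -0.035  0.001] [108 117 115]
236 189 [ 0.522 -0.047  0.047] [31 32 34]
236 190 [ 0.52  -0.047  0.042] [35 36 37]
236 191 [ 0.519 -0.047  0.038] [33 34 34]
237 176 [ 0.511 -0.04   0.085] [112 120 120]
237 177 [ 0.511 -0.04   0.081] [102 109 110]
237 178 [ 0.514 -0.041  0.08 ] [106 112 114]
237 179 [ 0.513 -0.041  0.076] [111 118 118]
237 180 [ 0.512 -0.041  0.072] [112 119 120]
237 181 [ 0.51  -0.041  0.067] [112 119 120]
237 182 [ 0.508 -0.04   0.062] [111 118 120]
237 183 [ 0.512 -0.041  0.061] [113 120 122]
237 184 [ 0.513 -0.042  0.058] [112 120 121]
23
[... 3589 characters left out ...]
 0.066]
248 192 [ 0.572 -0.021  0.066]
248 193 [ 0.573 -0.022  0.064]
256 183 [ 0.439  0.034 -0.002]
256 184 [0.449 0.031 0.001]
256 185 [ 0.447  0.032 -0.004]
256 186 [0.518 0.015 0.044]
256 187 [0.522 0.014 0.043]
256 188 [0.522 0.014 0.04 ]
256 189 [0.522 0.014 0.036]
256 190 [0.568 0.003 0.066]
256 191 [0.573 0.002 0.066]
256 192 [0.58  0.    0.068]
256 193 [ 0.582 -0.     0.066]
262 183 [ 0.443  0.053 -0.003]
262 184 [ 0.449  0.051 -0.002]
262 185 [0.521 0.033 0.046]
262 186 [0.523 0.032 0.044]
262 187 [0.522 0.033 0.039]
262 188 [0.524 0.032 0.037]
262 189 [0.522 0.033 0.032]
262 190 [0.519 0.033 0.026]
262 191 [0.529 0.031 0.03 ]
262 192 [0.53  0.03  0.027]
262 193 [0.527 0.031 0.021]
```

```bash
python3 st.py
python3 - <<'E'
from h import *
from station import viewer,monitor
w=viewer.get_image('wrist');T=w['cam_to_world'];print(T.round(4));print(monitor.get_obs()['q'])
K=w['camera_matrix'];print(K)
Z=w['depth']
def X(u,v):
    x=np.array([u-K[0,2],v-K[1,2]]);r=np.hypot(*x);th=r/K[0,0];k=np.r_[x/r*np.tan(th),1]
    return (T[:3,:3]@(k*Z[v,u])+T[:3,3]).round(3)
for u,v in[(208,242),(205,250),(203,265),(310,242),(315,250),(325,262),(255,222),(200,220),(300,220),(340,222),(250,210),(270,85),(80,300),(250,240),(250,300)]:print(u,v,X(u,v))
E
```

```text
t 4.1 pos [ 0.4997 -0.0137  0.0175] F [0.36 0.73 0.43] tau [0.06 0.02 0.05] open 0.0512
yaw(dock-x dir of tool) 0.03212514939717215 down [ 0.0284  0.0042 -0.9996]
tool in dock -0.2171 0.003
[[ 0.031  -0.9591 -0.2814  0.5732]
 [-0.9995 -0.031  -0.0045 -0.0125]
 [-0.0044  0.2814 -0.9596  0.1932]
 [ 0.      0.      0.      1.    ]]
[-0.18217952 -0.07701834  2.06641321  0.0103176   1.12498268  1.35219715]
[[297.31863964   0.         258.09200487]
 [  0.         297.31863964 193.28746254]
 [  0.           0.           1.        ]]
208 242 [0.507 0.011 0.058]
205 250 [0.507 0.011 0.067]
203 265 [0.503 0.011 0.074]
310 242 [ 0.51 -0.04  0.06]
315 250 [ 0.509 -0.041  0.068]
325 262 [ 0.509 -0.044  0.08 ]
255 222 [ 0.514 -0.012  0.046]
200 220 [0.515 0.017 0.047]
300 220 [ 0.516 -0.036  0.046]
340 222 [ 0.515 -0.059  0.045]
250 210 [ 0.519 -0.009  0.04 ]
270 85 [ 0.583 -0.017  0.071]
80 300 [0.407 0.15  0.   ]
250 240 [ 0.481 -0.009 -0.   ]
250 300 [ 0.427 -0.01  -0.001]
```

Both cameras put the fingertips at about z = 0.052, while the reported TCP is 0.017. I trust the images, since bench is visible under the tips. I'll back off slightly and go down in small steps, watching the force.

Emit:
servo_tool(commands=[0,0,-0.028,0.8,0,0,0.6,0,0,0,0,0.3,0,0.6,0,0,0,0,0.3,0,0.6,0,0,0,0,0,0,0.6])

```text
t: 4.55
tool_pos: [0.4915, -0.0142, 0.0112]
tool_rot: [-0.037, 2.209, -2.203]
contact_force: [-0.6, -0.3, 0.3]
opening: 0.051
```

```bash
python3 st.py
cat > tips.py <<'E'
from h import *
from station import viewer
w=viewer.get_image('wrist');T=w['cam_to_world'];K=w['camera_matrix'];Z=w['depth']
v,u=np.mgrid[200:300,150:370]
x=u-K[0,2];y=v-K[1,2];r=np.hypot(x,y)+1e-9;t=np.tan(r/K[0,0]);k=np.stack([x/r*t,y/r*t,np.ones_like(r)],-1)
P=(k*Z[v,u][...,None])@T[:3,:3].T+T[:3,3]
# jaw pads: z>0.005, above bench & behind plate, y within fingers
for lo,hi in((150,235),(285,370)):
    m=(u>=lo)&(u<hi)&(v>=228)&(P[...,2]>.008)&(P[...,2]<.12)
    q=P[m];zz=np.percentile(q[:,2],1);s=q[q[:,2]<zz+.01];print('tip z',zz.round(4),'xmax',np.percentile(s[:,0],98).round(4),'y',np.median(s[:,1]).round(4),m.sum())
f=cv2.cvtColor(w['frame'],cv2.COLOR_RGB2BGR);import sys;cv2.imwrite(f'pics/{sys.argv[1]}.png',f)
E
python3 tips.py w2
```

```text
t 4.55 pos [ 0.4915 -0.0142  0.0112] F [-0.63 -0.32  0.27] tau [-0.01 -0.05  0.04] open 0.051
yaw(dock-x dir of tool) 0.03192064177547538 down [-0.0013  0.0031 -1.    ]
tool in dock -0.2253 0.0028
tip z 0.0482 xmax 0.5012 y 0.0112 2434
tip z 0.0478 xmax 0.5029 y -0.0407 2468
```

View pics/w2.png

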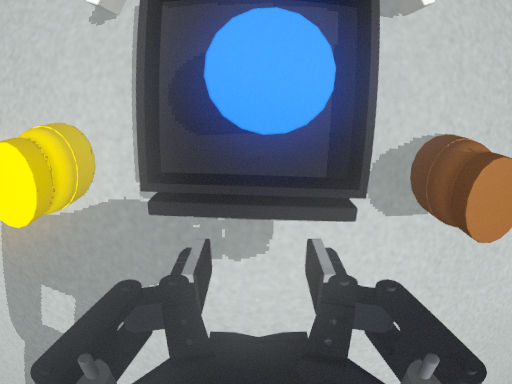

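The tips are still about 37 mm above the reported TCP height with no contact force, so the offset is consistent. I'll keep going down in steps.

Emit:
servo_tool(commands=[0,0,0,0,0.4,0,0.6,0,0,0,0,0.4,0,0.6,0,0,0,0,0,0,0.6])

```text
t: 4.9
tool_pos: [0.4916, -0.0141, 0.0026]
tool_rot: [-0.036, 2.209, -2.202]
contact_force: [0.4, 0.7, -0.4]
opening: 0.0513
```

```bash
python3 st.py;python3 tips.py w3
```

```text
t 4.9 pos [ 0.4916 -0.0141  0.0026] F [ 0.37  0.7  -0.45] tau [0.01 0.02 0.04] open 0.0513
yaw(dock-x dir of tool) 0.03185339998378353 down [-0.0011  0.0031 -1.    ]
tool in dock -0.2252 0.0028
tip z 0.0395 xmax 0.5013 y 0.0113 2433
tip z 0.0394 xmax 0.5111 y -0.0408 2480
```

Emit:
servo_tool(commands=[0,0,0,0,0.4,0,0.6,0,0,0,0,0.4,0,0.6,0,0,0,0,0.4,0,0.6,0,0,0,0,0,0,0.6])

```text
t: 5.35
tool_pos: [0.4918, -0.0141, -0.0101]
tool_rot: [-0.036, 2.209, -2.202]
contact_force: [-0.7, -0.8, -0.4]
opening: 0.051
```

```bash
python3 st.py;python3 tips.py w4
```

```text
t 5.35 pos [ 0.4918 -0.0141 -0.0101] F [-0.74 -0.77 -0.38] tau [ 0.01 -0.04  0.02] open 0.051
yaw(dock-x dir of tool) 0.03189951569423636 down [-6.e-04  3.e-03 -1.e+00]
tool in dock -0.225 0.0029
tip z 0.0273 xmax 0.5013 y 0.0115 3112
tip z 0.0272 xmax 0.5032 y -0.0407 3478
```

Emit:
servo_tool(commands=[0,0,0,0,0.4,0,0.6,0,0,0,0,0.4,0,0.6,0,0,0,-0.4,0,0,0.6,0,0,0,-0.4,0,0,0.6,0,0,0,-0.4,0,0,0.6,0,0,0,-0.4,0,0,0.6,0,0,0,-0.4,0,0,0.6])

```text
t: 6.1
tool_pos: [0.512, -0.0136, -0.0189]
tool_rot: [-0.039, 2.21, -2.204]
contact_force: [-3.0, -0.1, 2.3]
opening: 0.0509
```

```bash
python3 st.py;python3 tips.py w5
```

```text
t 6.1 pos [ 0.512  -0.0136 -0.0189] F [-3.02 -0.13  2.27] tau [-0.01  0.34 -0.02] open 0.0509
yaw(dock-x dir of tool) 0.03184498970576922 down [-0.004   0.0027 -1.    ]
tool in dock -0.2049 0.0027
tip z 0.0281 xmax 0.5325 y 0.0136 4847
tip z 0.0275 xmax 0.5343 y -0.0419 4857
```

View pics/w5.png

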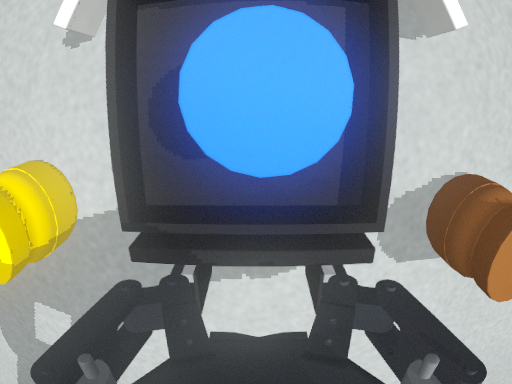

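The fingers are square on the plate and pushing with about 3 N. The tray sits evenly in front of the flare tips, at (70,20) and (455,20). I'll push in, drifting slightly toward -y.

Emit:
servo_tool(commands=[0,0,0,-0.4,0,0.05,0.6,0,0,0,-0.5,0,0.06,0.6,0,0,0,-0.5,0,0.06,0.6,0,0,0,-0.5,0,0.06,0.6,0,0,0,-0.5,0,0.06,0.6,0,0,0,-0.5,0,0.06,0.6,0,0,0,-0.4,0,0.05,0.6])

```text
t: 6.85
tool_pos: [0.5483, -0.0164, -0.0191]
tool_rot: [-0.04, 2.211, -2.203]
contact_force: [-1.9, 0.6, 1.2]
opening: 0.0514
```

```bash
python3 st.py;python3 tips.py w6; python3 pic.py c6
```

```text
t 6.85 pos [ 0.5483 -0.0164 -0.0191] F [-1.9   0.64  1.22] tau [0.05 0.4  0.02] open 0.0514
yaw(dock-x dir of tool) 0.03224645123942261 down [-0.0039  0.0034 -1.    ]
tool in dock -0.1687 -0.0014
tip z 0.0281 xmax 0.569 y 0.011 4850
tip z 0.0272 xmax 0.5706 y -0.0444 4884
```

View pics/w6.png

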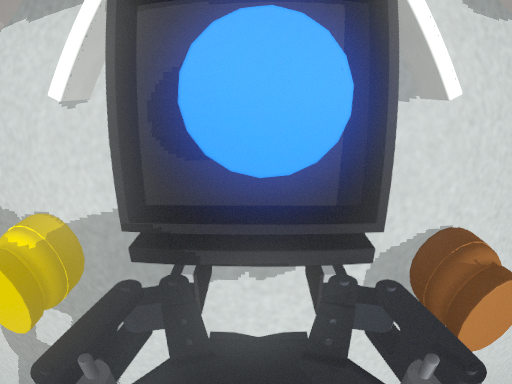

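View pics/c6.png

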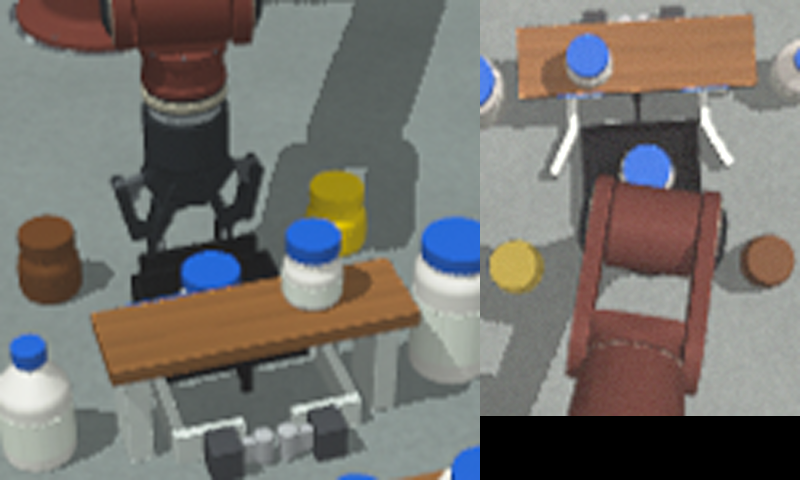

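Tracking well: the tray is square in the mouth and about 2 mm toward +y, and the jar hasn't moved. I'll keep pushing to just short of the clip.

Emit:
servo_tool(commands=[0,0,0,-0.5,0,0.03,0.6,0,0,0,-0.5,0,0.03,0.6,0,0,0,-0.5,0,0.03,0.6,0,0,0,-0.5,0,0.03,0.6,0,0,0,-0.5,0,0.03,0.6,0,0,0,-0.5,0,0.03,0.6,0,0,0,-0.5,0,0,0.6,0,0,0,-0.5,0,0,0.6,0,0,0,-0.4,0,0,0.6])

```text
t: 7.9
tool_pos: [0.5951, -0.0169, -0.0193]
tool_rot: [-0.041, 2.211, -2.204]
contact_force: [-2.7, -0.2, 1.4]
opening: 0.0513
```

```bash
python3 st.py;python3 tips.py w7
```

```text
t 7.9 pos [ 0.5951 -0.0169 -0.0193] F [-2.72 -0.19  1.41] tau [-0.01  0.35 -0.  ] open 0.0513
yaw(dock-x dir of tool) 0.032151842173031756 down [-0.005   0.0032 -1.    ]
tool in dock -0.1219 -0.0035
tip z 0.0283 xmax 0.616 y 0.0103 4896
tip z 0.0281 xmax 0.6177 y -0.0449 4909
```

View pics/w7.png

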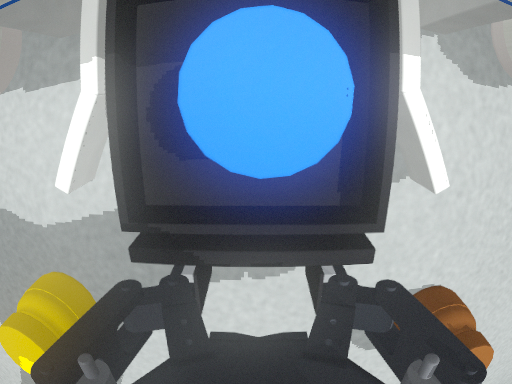

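The tray is inside the straight lane with even gaps on both sides and the jar steady. Next comes the last stretch up to the clip.

Emit:
servo_tool(commands=[0,0,0,-0.5,0,0,0.6,0,0,0,-0.5,0,0,0.6,0,0,0,-0.5,0,0,0.6,0,0,0,-0.5,0,0,0.6,0,0,0,-0.5,0,0,0.6])

```text
t: 8.45
tool_pos: [0.6221, -0.0159, -0.0195]
tool_rot: [-0.041, 2.211, -2.204]
contact_force: [-5.2, 0.1, 2.2]
opening: 0.0512
```

```bash
python3 st.py;python3 tips.py w8
```

```text
t 8.45 pos [ 0.6221 -0.0159 -0.0195] F [-5.2   0.07  2.18] tau [0.06 0.59 0.17] open 0.0512
yaw(dock-x dir of tool) 0.03213622487004872 down [-0.0051  0.0033 -1.    ]
tool in dock -0.0949 -0.0035
tip z 0.028 xmax 0.643 y 0.0113 4893
tip z 0.0275 xmax 0.6447 y -0.0442 4911
```

Force is rising as the bead meets the clip, with about 16 mm to go.

Emit:
servo_tool(commands=[0,0,0,-0.4,0,0,0.6,0,0,0,-0.4,0,0,0.6,0,0,0,-0.4,0,0,0.6])

```text
t: 8.8
tool_pos: [0.6309, -0.0147, -0.0209]
tool_rot: [-0.055, 2.217, -2.207]
contact_force: [-4.0, -0.2, 2.1]
opening: 0.0514
```

```bash
python3 st.py
```

```text
t 8.8 pos [ 0.6309 -0.0147 -0.0209] F [-4.03 -0.16  2.07] tau [0.02 0.58 0.05] open 0.0514
yaw(dock-x dir of tool) 0.03389302982873637 down [-0.0157  0.0046 -0.9999]
tool in dock -0.0861 -0.0025
```

Emit:
servo_tool(commands=[0,0,0.01,-0.4,-0.1,0,0.6,0,0,0,-0.4,0,0,0.6,0,0,0,-0.4,0,0,0.6])

```text
t: 9.1
tool_pos: [0.6358, -0.0143, -0.0218]
tool_rot: [-0.065, 2.222, -2.21]
contact_force: [-20.8, -1.4, 10.4]
opening: 0.0514
```

```bash
python3 st.py; python3 pic.py c9;python3 tips.py w9
```

```text
t 9.1 pos [ 0.6358 -0.0143 -0.0218] F [-20.83  -1.37  10.44] tau [-0.26  2.87 -0.18] open 0.0514
yaw(dock-x dir of tool) 0.03368426439858743 down [-0.0246  0.0049 -0.9997]
tool in dock -0.0811 -0.0023
tip z 0.0282 xmax 0.6591 y 0.0128 5069
tip z 0.0274 xmax 0.6609 y -0.0429 5113
```

View pics/c9.png

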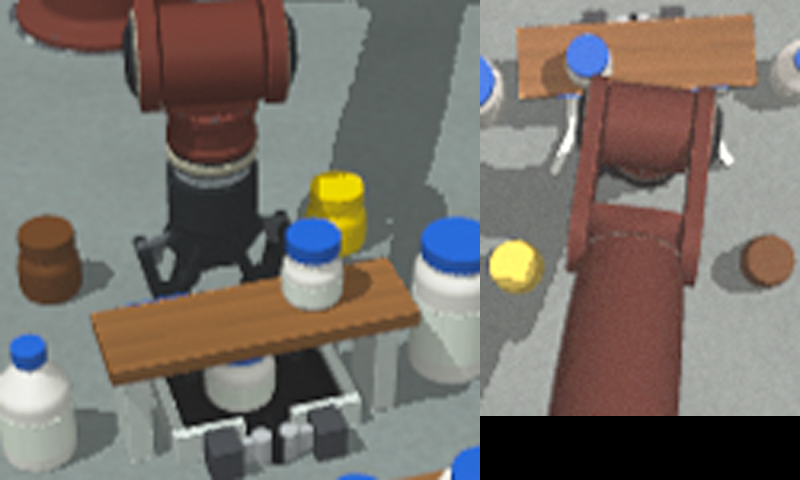

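View pics/w9.png

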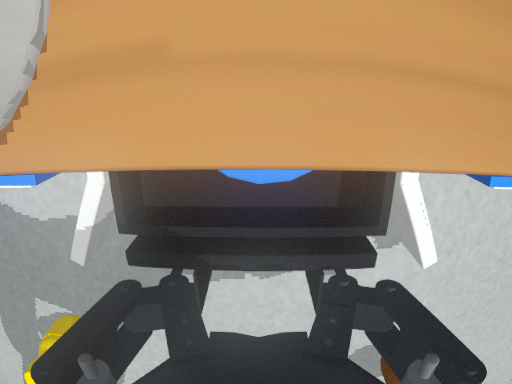

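```bash
cat > z.py <<'E'
import sys
from h import *
from station import viewer
a=viewer.get_image('scene');np.savez('sc_last.npz',**a);cv2.imwrite(f'pics/{sys.argv[1]}.png',cv2.cvtColor(cv2.resize(a['frame'][205:275,225:325],None,fx=8,fy=8,interpolation=cv2.INTER_CUBIC),cv2.COLOR_RGB2BGR))
E
python3 z.py z9; python3 st.py
```

```text
t 9.3 pos [ 0.6359 -0.0143 -0.022 ] F [-16.63  -2.01   9.13] tau [-0.27  2.23 -0.2 ] open 0.0514
yaw(dock-x dir of tool) 0.0335577559412403 down [-0.0238  0.005  -0.9997]
tool in dock -0.0811 -0.0024
```

View pics/z9.png

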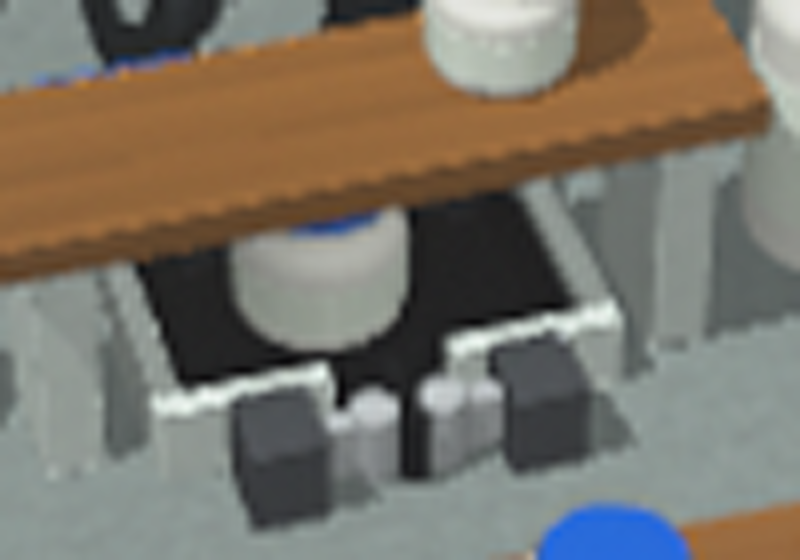

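The tray looks flush with the white end stops and the black bead is at the rollers (415,430). One firmer push will show whether it's really at the stop.

Emit:
servo_tool(commands=[0,0,0.01,-0.5,-0.1,0,0.6,0,0,0,-0.6,0,0,0.6])

```text
t: 9.5
tool_pos: [0.6346, -0.0142, -0.0238]
tool_rot: [0.086, -2.222, 2.209]
contact_force: [-26.4, -1.3, 14.6]
opening: 0.0513
```

```bash
python3 st.py; python3 z.py z10
```

```text
t 9.5 pos [ 0.6346 -0.0142 -0.0238] F [-26.44  -1.28  14.55] tau [-0.27  3.62 -0.04] open 0.0513
yaw(dock-x dir of tool) 0.03338249091666322 down [-0.0438  0.0053 -0.999 ]
tool in dock -0.0823 -0.0022
```

View pics/z10.png

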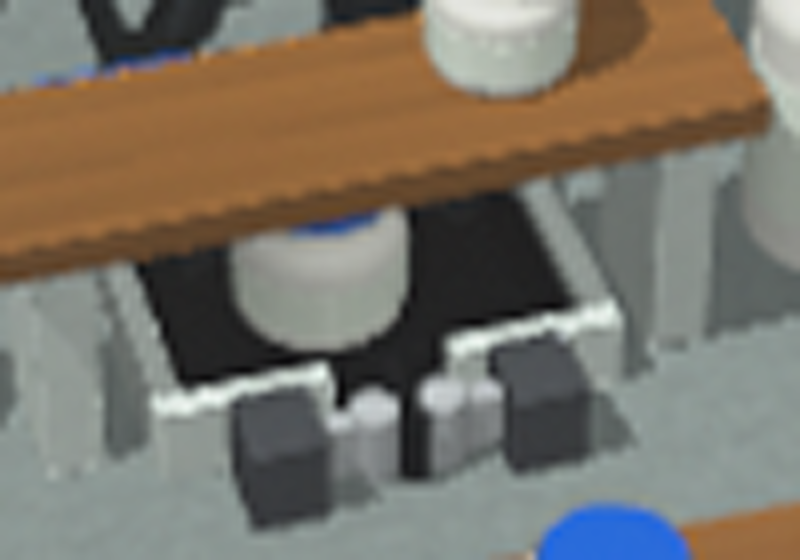

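It didn't move at 26 N, so this is the hard stop. I'll back off.

Emit:
servo_tool(commands=[0,0,0,0.6,0,0,0.6,0,0,0,1,-0.1,0,0.6,0,0,0,1.5,-0.2,0,0.6,0,0,0,1.5,-0.2,0,0.6,0,0,0,0,-2,0,0.6,0,0,0,0,-3,0,0.6,0,0,0,0,-3,0,0.6,0,0,0,2,-3,0,0.6,0,0,0,4,-3,0,0.6,0,0,0,4,0,0,0.6,0,0,0,4,0,0,0.6,0,0,0,4,0,0,0.6,0,0,0,0,0,0,0.6,0,0,0,0,0,0,0.6])

```text
t: 10.95
tool_pos: [0.4147, -0.0237, 0.1405]
tool_rot: [-0.044, 2.209, -2.208]
contact_force: [0.6, -0.2, -0.2]
opening: 0.0508
```

```bash
python3 st.py; python3 pic.py c11; python3 z.py z11
python3 - <<'E'
from h import *
d=dict(np.load('top_c11.npz'));f=d['frame'];g=f.max(2)
K=d['camera_matrix'];T=d['cam_to_world'];H,W=g.shape
u,v=np.meshgrid(np.arange(W),np.arange(H));Z=d['depth']
X=np.stack([(u-K[0,2])/K[0,0]*Z,(v-K[1,2])/K[1,1]*Z,Z],-1)@T[:3,:3].T+T[:3,3]
m=(g<45);m[:155]=0;m[200:]=0;m[:,235:].any()
m[:,:240]=0;m[:,292:]=0
c=big(m).reshape(-1,2);P=ray(d,c,.046)[:,:2];q=P-[.7168,-.0091];y=.035
ux=np.array([np.cos(y),np.sin(y)]);uy=np.array([-ux[1],ux[0]])
a=np.c_[q@ux,q@uy];print(a.min(0),a.max(0))
for cc in range(246,284,4):
    col=np.where(m[:,cc])[0]
    if len(col): print(cc,col.min(),col.max(),((ray(d,(cc,col.max()+.5),.046)[0,:2]-[.7168,-.0091])@np.c_[ux,uy]).round(4),X[col.max()-1,cc,2].round(3))
E
```

```text
t 10.95 pos [ 0.4147 -0.0237  0.1405] F [ 0.57 -0.22 -0.25] tau [0.02 0.06 0.  ] open 0.0508
yaw(dock-x dir of tool) 0.032668969473010664 down [-7.3e-03  6.0e-04 -1.0e+00]
tool in dock -0.3024 -0.004
[-0.07300131 -0.06520174] [0.00244445 0.06447859]
246 161 170 [-0.0365  0.0646] 0.036
250 161 180 [-0.0725  0.0526] 0.044
254 159 180 [-0.0733  0.0386] 0.048
258 164 178 [-0.0671  0.0243] 0.057
262 168 178 [-0.0679  0.0104] 0.048
266 168 178 [-0.0688 -0.0035] 0.049
270 167 177 [-0.0661 -0.0177] 0.027
274 158 178 [-0.0704 -0.0314] 0.049
278 159 179 [-0.0748 -0.0451] 0.048
282 159 176 [-0.0651 -0.0596] 0.03
```

View pics/c11.png

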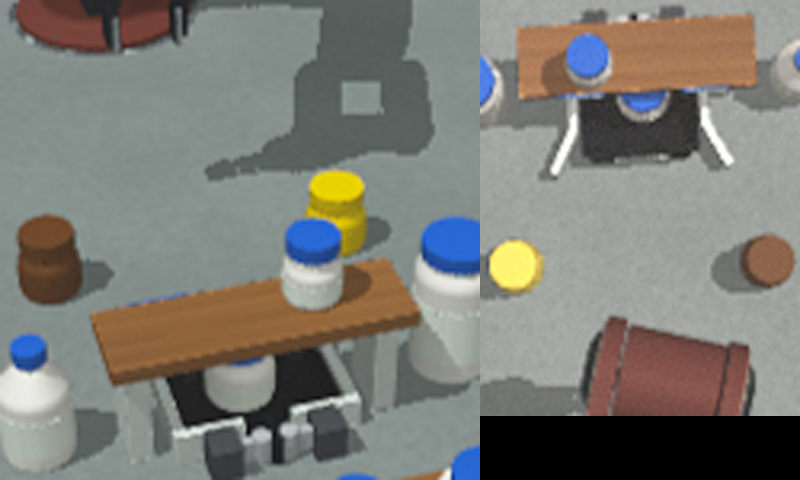

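View pics/z11.png

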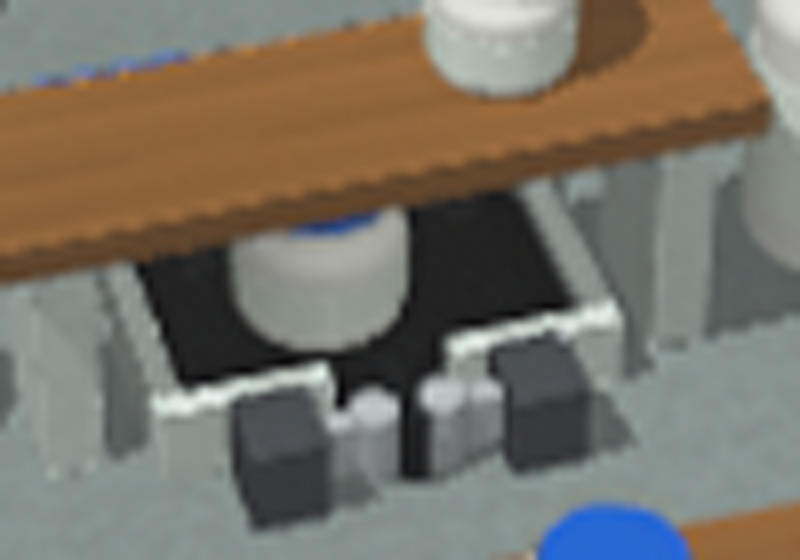

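The tray stayed put after release. The plate is at dock x of about -0.069 (-0.068 expected), the sides are at -65.2 and +64.5 mm, and the jar is upright. I'm handing in.

```bash
python3 -c "
from station import ticket;print(ticket.finish_job())"
```

```text
the job is handed in; nothing more can be done
None
```

I pushed the tray down the lane with both fingers on its front plate until it hit the end stops, then backed the arm clear and handed in at about 11 s. `finish_job()` reports no verdict.

**Last checks:**
- **Home:** a second push at about 26 N moved the tray no further. After release, the front plate was at roughly -69 mm along the lane, against -68 mm expected. Single readings scattered from -65 to -75 mm, so that value is coarse.
- **Across the lane:** the tray's sides measured -65.2 and +64.5 mm, so it is centred.
- **Clip:** in the last pictures the bead sits at the rollers and did not shift when the arm let go. I judged the snap from these pictures and the push force; I did not measure the jaw openings or see the bead clearly past the rollers.
- **Jar and bystanders:** the jar looks upright in the tray, and the bottles in view look unmoved. I did not re-check the stapler or the bottles farther out on the bench, but the arm stayed well away from them on the way back.
- **Arm clear:** the fingers ended about 0.3 m short of the dock, with contact force near zero.

**Disagreement:** both cameras showed the fingertips about 36 mm higher than the reported tool height. I followed the cameras, going down in small steps while watching the force, and nothing touched the bench.

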